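Unnest the centrifuge sleeves and set them to dry

TASK

The steel centrifuge sleeves were left stuck inside one another after washing: pull every stack apart and stand each sleeve upright and on its own in the drying tray for its size (large ones in the biggest tray, medium ones in the middle one, small ones in the smallest), without knocking any over. When all are set out, wind the clockwork drying timer clockwise until its key comes up to the stop. Leave the other things on the bench where they are.

Things in the scene. Friction and masses are not known exactly. Their poses are not given: they have to be found in the camera images.
- large1: large steel centrifuge sleeve, the outer of a nested stack: plain straight cup, 68 mm across, 60 mm high, bore 56 mm wide down to a floor 18 mm above its underside; 0.65 kg. Origin: centre of its underside, z up its axis. Starts standing on the table
- medium1: medium steel sleeve, 66 mm high, starts nested in large1 (origin 18 mm above its origin). Body 53 mm across; collar 62 mm across from 42 mm up to the top rests on the large one's top; bore 41 mm wide, 42 deep; 0.40 kg. An O-ring round its body grips the bore: pulled straight up slowly it drags with about 2 to 4 N for the first 30 mm, the heavier outer one stays. Origin: centre of underside, z up
- small1: small steel sleeve, 66 mm high; may be absent (None). Starts nested in medium1 (origin 24 mm above its origin). Body 38 mm across; collar 48 mm across from 42 mm up to the top rests on the medium one's top; 0.18 kg. An O-ring round its body grips the bore: pulled straight up slowly it drags with about 1.5 to 3 N for the first 15 mm, the heavier outer one stays. Origin: centre of underside, z up
- large2: large steel centrifuge sleeve, the outer of a nested stack: plain straight cup, 68 mm across, 60 mm high, bore 56 mm wide down to a floor 18 mm above its underside; 0.65 kg. Origin: centre of its underside, z up its axis. Starts standing on the table
- medium2: medium steel sleeve, 66 mm high, starts nested in large2 (origin 18 mm above its origin). Body 53 mm across; collar 62 mm across from 42 mm up to the top rests on the large one's top; bore 41 mm wide, 42 deep; 0.40 kg. An O-ring round its body grips the bore: pulled straight up slowly it drags with about 2 to 4 N for the first 30 mm, the heavier outer one stays. Origin: centre of underside, z up
- small2: small steel sleeve, 66 mm high; may be absent (None). Starts nested in medium2 (origin 24 mm above its origin). Body 38 mm across; collar 48 mm across from 42 mm up to the top rests on the medium one's top; 0.18 kg. An O-ring round its body grips the bore: pulled straight up slowly it drags with about 1.5 to 3 N for the first 15 mm, the heavier outer one stays. Origin: centre of underside, z up
- tray_large_in (a point): grey flat tray for large sleeves (the biggest of three), fixed; 98 x 178 mm outside along x, y, rim 12 mm high, 4 mm thick. This point: middle of its inner floor, 4 mm above the table; x along the short side, y the long side, z up. Two large sleeves fit side by side, 42 mm either side of this point along y
- tray_medium_in (a point): grey flat tray for medium sleeves (the middle one of three), fixed; 86 x 154 mm outside along x, y, rim 12 mm high, 4 mm thick. This point: middle of its inner floor, 4 mm above the table; x along the short side, y the long side, z up. Two medium sleeves fit side by side, 36 mm either side of this point along y
- tray_small_in (a point): grey flat tray for small sleeves (the smallest of three), fixed; 70 x 120 mm outside along x, y, rim 12 mm high, 4 mm thick. This point: middle of its inner floor, 4 mm above the table; x along the short side, y the long side, z up. Two small sleeves fit side by side, 27 mm either side of this point along y
- timer_key (a joint): winding of the clockwork timer, rad: the key turns clockwise from above as it grows; 0 run down, 5.5 hard stop (fully wound). Resists with 0.06 N m plus 0.006 N m per rad; stays where it is let go, so it is wound by several partial turns
- key_grip (a point): the timer's key: upright steel wing 44 mm long, 10 thick, 26 high, over a fixed round white housing 92 mm across, 42 high. This point: on the vertical turning axis, middle of the wing, 64 mm above the bench (wing from 51 to 77). x along the wing to its black pointer, y across the thickness, turning with the key. Fully wound, the pointer stands over the thick black mark on the dial
- marker: white marker pen, 115 mm, lying along its x; a bystander, leave alone. Origin: middle of its underside
- tape: paper tape roll, 58 mm across, 18 mm high; a bystander, leave alone. Origin: middle of its underside
- phone: phone lying flat, 150 x 73 x 9 mm; a bystander, leave alone. Origin: middle of its underside
- jar: amber jar, 48 mm across, 62 mm high; a bystander, leave alone. Origin: middle of its underside

How it is judged (in metres and radians):
On the way, in this order (a step that is already met when the one before it is completed fails the run):
1. every sleeve stands apart in the tray for its size (x of large1 in the frame of tray_large_in between -0.045 and 0.045 m and y of large1 in the frame of tray_large_in between -0.085 and 0.085 m and z of large1 in the frame of tray_large_in between -0.006 and 0.006 m and angle between each of large1, medium1, small1, large2, medium2, small2's own z axis and vertical below 0.12 rad and linear speed of each of large1, medium1, small1, large2, medium2, small2 below 0.03 m/s and x of medium1 in the frame of tray_medium_in between -0.039 and 0.039 m and y of medium1 in the frame of tray_medium_in between -0.073 and 0.073 m and z of medium1 in the frame of tray_medium_in between -0.006 and 0.006 m and x of small1 in the frame of tray_small_in between -0.031 and 0.031 m and y of small1 in the frame of tray_small_in between -0.056 and 0.056 m and z of small1 in the frame of tray_small_in between -0.006 and 0.006 m and x of large2 in the frame of tray_large_in between -0.045 and 0.045 m and y of large2 in the frame of tray_large_in between -0.085 and 0.085 m and z of large2 in the frame of tray_large_in between -0.006 and 0.006 m and x of medium2 in the frame of tray_medium_in between -0.039 and 0.039 m and y of medium2 in the frame of tray_medium_in between -0.073 and 0.073 m and z of medium2 in the frame of tray_medium_in between -0.006 and 0.006 m and x of small2 in the frame of tray_small_in between -0.031 and 0.031 m and y of small2 in the frame of tray_small_in between -0.056 and 0.056 m and z of small2 in the frame of tray_small_in between -0.006 and 0.006 m), for 0.2 s.
2. the timer is wound up to its stop (value of joint timer_key above 5.2 rad), for 0.2 s.
At the end, for the whole second after the job is handed in: Every sleeve present stands upright (within 0.12 rad) and at rest on the floor of the tray for its size, its centre within the inner floor and its underside within 6 mm of it, none nested; the key reads above 5.2 of 5.5 rad (all of step 1 and value of joint timer_key above 5.2 rad); the robot touches nothing.
It fails at once if a sleeve is knocked over (tilted more than 0.8 rad) (angle between any of large1, medium1, small1, large2, medium2, small2's own z axis and vertical above 0.8 rad).
It fails at once if a bystander is moved more than 40 mm (distance of any of marker, tape, phone, jar from where it was at the start of the episode above 0.04 m).
Of small1, small2 only 1 to 2 are there at a start; the rules pass over those that are not, and their reading is None.
At some moment in a run one of large1, large2 may be knocked a few centimetres aside while the robot is not near it.
It also fails if it takes over 210 s, if anything falls off the work surface, if the arm or the gripper's body presses on something with over 40 N, if the wrist force passes 120 N, or if a joint passes its speed limit or range.

ROBOT

A 7-joint arm with a two-finger parallel gripper is mounted at the origin on the work surface. World frame = base frame: x ahead of the robot, y to its left, z up, the work surface at z = 0. Lengths are in mm, angles in rad, forces in N, time in s.
With the tool pointing down it reaches from about 400 to 875 mm from the base axis. Payload 4.4 kg.
Tool frame: the origin (TCP) lies on the centre line of the jaws, within the pads' length; the fingertips stand 25 mm ahead of it and the grasp point (between the pads) lies 6 mm ahead of it; x points along the fingers, y is the direction in which the jaws open and shut, and the axes are right-handed (so a half turn about x gives the same grasp; the last joint's range is limited). The gripper opens to 85 mm and grips with 20 to 120 N. Pads are 22 mm wide; open, the fingers measure 114 mm over their backs; the gripper's body (76 mm by 85 mm) begins 54 mm behind the grasp point. The pads swing forward as they close: fully open they stand 13 mm farther back than shut.
Start: joints at [1.176, 0.628, 0.038, 1.517, -0.027, 0.996, -0.02], TCP at [209.917, -615.185, 256.313] pointing down, gripper open.
Joint ranges: [-3.06, 3.06], [-0.37, 2.12], [-1.25, 1.32], [0.18, 2.47], [-1.1, 4.24], [0.23, 1.98], [-2.94, 2.94]. Speed limits (rad/s): [2.57, 2.57, 3.14, 3.14, 3.14, 3.14, 3.14].

INTERFACE

Orientations are given as [roll, pitch, yaw] about the fixed x, y, z axes, in that order (R = Rz(yaw) Ry(pitch) Rx(roll)).
In Python, from cell import * gives the robot as it stands. The module is installed in compiled form; this text tells all that it offers.
- The arm moves only by the tool jog_arm, never from a script. Its argument "series" is a list of rows, each a list of 3 entries, a list of its own where there are three numbers: the turn, a rotation vector about the tool's x, y, z in degrees, then the shift along the tool's x, y, z in mm, then the gripper's target within -1 to 1 (shut at 1, half-way at 0, fully open at -1). In form: [[[rx, ry, rz], [dx, dy, dz], hand], ...]. A call has 1 to 8 rows; each row shifts and turns the commanded pose from where the row before left it, along the tool's axes as they then stand; what a row does not reach is not made up. A row lasts 1/8 s, in which the tool goes at most 62.5 mm and 10.7 degrees, less where a joint would pass 70% of its speed; a pose out of reach is approached as far as the arm can. A call is refused whole if a number of a shift passes 62.5 or a number of a turn 10.7, either way. A call with a gripper value outside its range is refused whole. The fingers move at their own pace and stop on an object; the grip force is fixed at half the most. Time passes only in rows, so rows that do not move let the fingers close. It gives the time, the measured TCP pose, the force and the opening at its end, in the units of the state.
- read_state(): the state, without advancing time (a new reading comes with each control period).
- get_image(name): name is "side" or "top" or "wrist"; returns a dict with "img" (384x512x3 uint8, red, green, blue), "range_z" (384x512 float32, mm along the optical axis (not along the pixel's ray), 0 where there is no reading), "fovy" (degrees; the focal length in pixels is half the picture's height over the tangent of half this angle, whatever the lens; pixels are square), "cx", "cy" (the principal point, pixels), "cam_to_world" (4x4, takes a point from camera to world coordinates). Camera axes: x right, y up, looking along -z (the intrinsics and any distortion apply to the point x, -y, -z); pixel columns grow to the right and rows downward; lengths in mm; the calibration is good to about 2 mm. A picture is of the moment at which its call begins.
- finish_job(): hands the job in, once; it reports no verdict.
The state is a dict: "clock": time; "qpos": joint angles; "qd": joint speeds; "tau": joint torques, N m; "eef_pos": TCP position; "tool_rot": TCP orientation; "force": force on the tool from outside, world axes, zero at the start; "torque": the same for the moment, N m; "width": finger opening in mm.
Only numpy, scipy, OpenCV 4.12 (cv2) and the standard library are available. Lean on these libraries where they do the work, as an engineer would, in place of code of your own. Each camera call takes 0.05 s, during which the arm holds its last target. There are 200 camera calls.

## Working session

There is one attempt and no reset: what is moved stays moved. The work goes in short steps, Python scripts to look and compute and a tool call to move; the robot and the scene stay as the last step left them, time stands still between calls to the robot, and variables do not carry over. Pictures are saved under pics/ and viewed, about 12 in all and at most 16, crops included, and the job is handed in when it is done.

Besides the shell and the picture viewer there is one more tool, called as name([rows], argument=value, ...), one row to a line, values as JSON. jog_arm: Moves the arm, as the interface text tells. Its arguments: {"type":"object","properties":{"series":{"type":"array"}},"required":["series"]}

```bash
mkdir -p pics; cat > h.py <<'E'
from cell import *
import numpy as np, cv2
def snap(n,f):
    d=get_image(n); cv2.imwrite('pics/'+f+'.png',d['img'][:,:,::-1]); np.save('pics/'+f+'.npy',d,allow_pickle=True); return d
def load(f): return np.load('pics/'+f+'.npy',allow_pickle=True).item()
def cloud(d):
    z=d['range_z']; h,w=z.shape; F=h/2/np.tan(np.radians(d['fovy'])/2)
    u,v=np.meshgrid(np.arange(w),np.arange(h))
    P=np.stack([(u-d['cx'])/F*z,-(v-d['cy'])/F*z,-z,np.ones_like(z)],-1)
    return (P@np.array(d['cam_to_world']).T)[...,:3]
E
python3 - <<'E'
from h import *
s=read_state(); print(s)
for n in('top','side'):
    d=snap(n,n+'0'); print({k:(v if not hasattr(v,'shape') or v.size<20 else v.shape) for k,v in d.items()})
E
```

```text
{'clock': 0.0, 'qpos': array([ 1.17619781,  0.62932232,  0.03844239,  1.51835243, -0.0270074 ,
        0.9963127 , -0.02000263]), 'qd': array([-3.62990503e-05, -1.35646587e-04, -1.13982575e-03,  4.89274170e-04,
        1.02670184e-03,  1.98983991e-04, -6.21295565e-04]), 'tau': array([ 1.44542469e-04, -5.63414204e+01,  1.22631546e+00, -1.93444848e+01,
        1.09642575e-02,  1.05832180e-02,  2.81788527e-05]), 'eef_pos': array([ 209.73422485, -614.62822346,  255.40946471]), 'tool_rot': array([-1.56152841,  1.56891945,  1.90885609]), 'force': array([-0.37605079, -0.17720163,  0.0170326 ]), 'torque': array([0.01496075, 0.01711654, 0.02123642]), 'width': 85.11422119960955}
{'img': (384, 512, 3), 'range_z': (384, 512), 'fovy': 43.78342989244968, 'cx': 250.81976119723163, 'cy': 188.6497833930718, 'cam_to_world': array([[-2.61642358e-02,  9.94754775e-01, -9.88856423e-02,
         3.10326886e+02],
       [-9.99657406e-01, -2.61061318e-02,  1.88169648e-03,
         9.45000640e+00],
       [-7.09695059e-04,  9.89009978e-02,  9.95097025e-01,
         1.67538742e+03],
       [ 0.00000000e+00,  0.00000000e+00,  0.00000000e+00,
         1.00000000e+00]])}
{'img': (384, 512, 3), 'range_z': (384, 512), 'fovy': 54.23911907243075, 'cx': 250.8979500940758, 'cy': 190.9640113840961, 'cam_to_world': array([[ 9.97665683e-01,  4.65546761e-02, -4.99584461e-02,
         4.39387187e+02],
       [-6.72779198e-02,  7.95433387e-01, -6.02295118e-01,
        -7.22133043e+02],
       [ 1.16989618e-02,  6.04250271e-01,  7.96708695e-01,
         1.00096024e+03],
       [ 0.00000000e+00,  0.00000000e+00,  0.00000000e+00,
         1.00000000e+00]])}
```

View pics/top0.png

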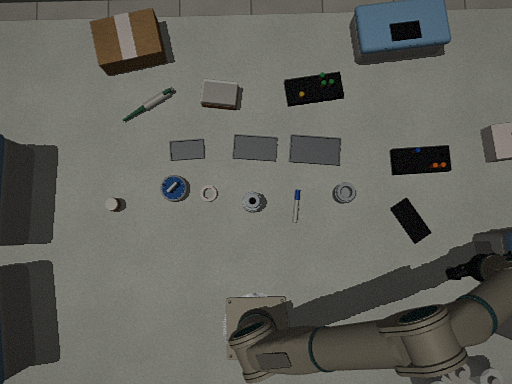

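View pics/side0.png

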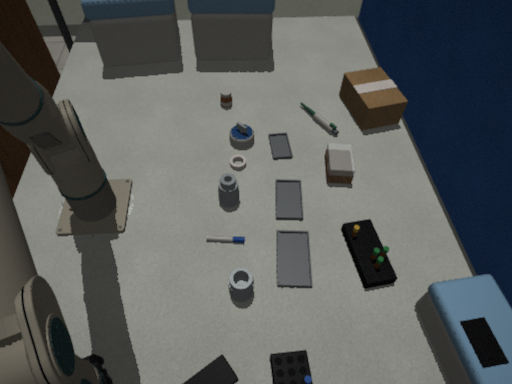

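The top view shows three trays at (187,150), (255,148) and (315,150), and stacks at (252,202), probably with a small one, and (345,192), probably without. The timer is at (174,187), the tape at (209,193) and the marker at (296,205). Next I'll measure these by depth.

```bash
python3 - <<'E'
from h import *
d=load('top0'); P=cloud(d); img=d['img']
def box(n,u,v,r,lo,hi):
    Q=P[v-r:v+r+1,u-r:u+r+1].reshape(-1,3); Q=Q[(Q[:,2]>lo)&(Q[:,2]<hi)]
    if len(Q)<3: print(n,len(Q));return
    mn,mx=Q.min(0),Q.max(0); print(n,len(Q),'mid',((mn+mx)/2).round(),'ext',(mx-mn).round(),'zmed',np.median(Q[:,2]).round(),'zmax',mx[2].round())
print('table z',np.median(P[240:260,60:200,2]))
box('stackA all',252,202,16,30,200);box('A >95',252,202,16,93,200);box('A 70-95',252,202,16,70,93)
box('stackB',345,192,16,30,200);box('B>70',345,192,16,70,200)
box('timer',174,187,18,30,50);box('key',174,187,18,58,200)
print(P[188:217:2,252].round()); print(P[180:206:2,345].round())
# trays: dark gray pixels
for n,u,v in(('ts',187,150),('tm',255,148),('tl',315,150)):
    hsv=img[v-22:v+23,u-34:u+35].astype(int).mean(-1); m=(abs(hsv-hsv[22,34])<14).astype('uint8')
    k,l,st,c=cv2.connectedComponentsWithStats(m); i=l[22,34]
    pts=np.argwhere(l==i)[:,::-1].astype(np.float32)+[u-34,v-22]
    r=cv2.minAreaRect(pts.astype(np.float32)); b=cv2.boxPoints(r)
    z=P[v,u]; print(n,r,z.round(1)); 
    W=np.array([P[int(round(y)),int(round(x))] for x,y in b]); print(W.round(), W.mean(0).round(1))
c=cv2.resize(img[120:240,140:380],None,fx=3.2,fy=3.2,interpolation=cv2.INTER_CUBIC); cv2.imwrite('pics/c0.png',c[:,:,::-1])
E
```

```text
table z -0.37763833820349646
stackA all 315 mid [427.   5.  74.] ext [65. 65. 82.] zmed 86.0 zmax 115.0
A >95 127 mid [428.   5. 104.] ext [45. 43. 22.] zmed 106.0 zmax 115.0
A 70-95 131 mid [427.   5.  81.] ext [60. 57. 22.] zmed 82.0 zmax 92.0
stackB 345 mid [ 450. -308.   64.] ext [65. 64. 68.] zmed 68.0 zmax 98.0
B>70 170 mid [ 451. -309.   84.] ext [58. 61. 28.] zmed 83.0 zmax 98.0
timer 482 mid [483. 275.  40.] ext [90. 91. 20.] zmed 42.0 zmax 50.0
key 49 mid [483. 274.  71.] ext [33. 34. 25.] zmed 76.0 zmax 83.0
[[ 4.790e+02  2.000e+00 -3.000e+00]
 [ 4.720e+02  2.000e+00 -1.000e+00]
 [ 4.570e+02  3.000e+00  8.400e+01]
 [ 4.480e+02  3.000e+00  1.090e+02]
 [ 3.100e+02  9.000e+00  1.675e+03]
 [ 4.380e+02  3.000e+00  6.900e+01]
 [ 4.310e+02  3.000e+00  7.200e+01]
 [ 4.250e+02  4.000e+00  6.700e+01]
 [ 4.160e+02  4.000e+00  1.050e+02]
 [ 4.090e+02  4.000e+00  1.100e+02]
 [ 4.040e+02  4.000e+00  7.300e+01]
 [ 3.970e+02  4.000e+00  8.400e+01]
 [ 3.950e+02  4.000e+00 -2.000e+00]
 [ 3.870e+02  4.000e+00  1.000e+00]
 [ 3.810e+02  5.000e+00 -2.000e+00]]
[[ 499. -326.    2.]
 [ 491. -326.
[... 221 characters left out ...]
414. -323.   -3.]]
ts ((187.05174255371094, 149.62071228027344), (19.515687942504883, 32.38773727416992), 85.2363510131836) [619.7 228.6   5.3]
[[652. 287.  13.]
 [656. 174.  14.]
 [591. 170.  -6.]
 [582. 282.   3.]] [620.4 228.4   5.9]
tm ((254.29100036621094, 147.7991943359375), (42.9139404296875, 24.354114532470703), 5.19442892074585) [621.2 -12.3   1.9]
[[587.  70.   3.]
 [671.  61.  12.]
 [656. -92.  -1.]
 [569. -82.   1.]] [620.9 -10.7   3.9]
tl ((314.4517822265625, 149.6751251220703), (50.727901458740234, 27.643856048583984), 4.085616588592529) [ 607.6 -224.3    6.7]
[[ 568. -128.   -0.]
 [ 670. -139.   -4.]
 [ 649. -319.    1.]
 [ 552. -307.    4.]] [ 6.099e+02 -2.233e+02  2.000e-01]
```

View pics/c0.png

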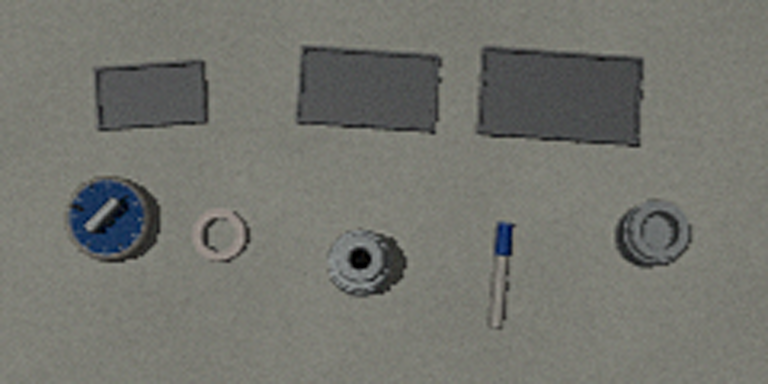

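```bash
cat >> h.py <<'E'
from scipy.spatial.transform import Rotation as Ro
def delta(p,R,x,y,z,jaw=0):
    """turn (rotvec deg, tool) then shift (tool, after turn); jaw = heading of tool y in deg, mod 180"""
    best=None
    for s in(0,180):
        a=np.radians(jaw+s); Y=np.array([np.cos(a),np.sin(a),0]); X=np.array([0,0,-1.]); T=np.c_[X,Y,np.cross(X,Y)]
        rv=Ro.from_matrix(R.T@T).as_rotvec(degrees=True)
        if best is None or np.linalg.norm(rv)<np.linalg.norm(best[0]): best=(rv,T)
    return best[0].round(1),(best[1].T@(np.array([x,y,z])-p)).round(1),best[1]
def st():
    s=read_state(); R=Ro.from_euler('xyz',s['tool_rot']).as_matrix(); return s['eef_pos'],R,s
def to(*t,jaw=0):
    """chain of world waypoints (x,y,z) -> prints turn & successive shifts"""
    p,R,s=st(); print('t',round(float(s['clock']),2),'p',p.round(1),'q',s['qpos'].round(2),'w',round(s['width'],1),'F',s['force'].round(1))
    for q in t:
        rv,d,R=delta(p,R,*q,jaw=jaw); print('turn',rv,'shift',d,'->',q); p=np.array(q)
E
python3 - <<'E'
from h import *
p,R,s=st(); print(R.round(3))
to((428,5,260),(428,5,112))
E
```

```text
[[-0.001  0.323 -0.946]
 [ 0.002 -0.946 -0.323]
 [-1.    -0.002  0.   ]]
t 0.1 p [ 209.7 -614.7  255.5] q [ 1.18  0.63  0.04  1.52 -0.03  1.   -0.02] w 85.7 F [0.4 0.  0.4]
turn [-71.2  -0.1   0.1] shift [  -4.5  218.3 -619.7] -> (428, 5, 260)
turn [0. 0. 0.] shift [148.   0.   0.] -> (428, 5, 112)
```

jog_arm([
  [[-10.2,0,0],[0,0,0],-1],
  [[-10.2,0,0],[0,0,0],-1],
  [[-10.2,0,0],[0,0,0],-1],
  [[-10.2,0,0],[0,0,0],-1],
  [[-10.2,0,0],[0,0,0],-1],
  [[-10.2,0,0],[0,0,0],-1],
  [[-10,0,0],[0,0,0],-1],
])

```text
clock: 0.98
eef_pos: [209.7, -614.9, 255.8]
tool_rot: [-2.766, 1.57, 1.953]
force: [0.2, 0.3, -0.1]
width: 85.7
```

jog_arm([
  [[0,0,0],[0,20,-50],-1],
  [[0,0,0],[0,20,-50],-1],
  [[0,0,0],[0,20,-50],-1],
  [[0,0,0],[0,20,-50],-1],
  [[0,0,0],[0,20,-50],-1],
  [[0,0,0],[0,20,-50],-1],
  [[0,0,0],[0,20,-50],-1],
  [[0,0,0],[0,20,-50],-1],
])

```text
clock: 1.98
eef_pos: [370.0, -213.5, 256.3]
tool_rot: [1.544, 1.571, -0.027]
force: [0.5, -0.1, -0.0]
width: 85.5
```

```bash
python3 - <<'E'
from h import *
to((428,5,200),(428,5,112))
E
```

```text
t 1.98 p [ 370.  -213.5  256.3] q [ 0.75  0.33 -0.38  2.1   0.18  0.74  0.26] w 85.5 F [ 0.5 -0.1 -0. ]
turn [ 0.  0. -0.] shift [  56.3   58.  -218.5] -> (428, 5, 200)
turn [0. 0. 0.] shift [88.  0.  0.] -> (428, 5, 112)
```

jog_arm([
  [[0,0,0],[10,11.6,-43.7],-1],
  [[0,0,0],[10,11.6,-43.7],-1],
  [[0,0,0],[10,11.6,-43.7],-1],
  [[0,0,0],[10,11.6,-43.7],-1],
  [[0,0,0],[16,11.6,-43.7],-1],
  [[0,0,0],[0,0,0],-1],
])

```text
clock: 2.72
eef_pos: [427.7, 7.3, 199.5]
tool_rot: [-2.674, 1.569, 2.046]
force: [-0.2, -0.7, 0.2]
width: 85.6
```

```bash
python3 - <<'E'
from h import *
to((428,5,112))
d=snap('wrist','w1'); P=cloud(d)
for lo,hi in((100,116),(78,92),(-5,5)):
    m=(P[...,2]>lo)&(P[...,2]<hi)&(d['range_z']>0)&(np.hypot(P[...,0]-428,P[...,1]-5)<45); Q=P[m]; v=np.argwhere(m)
    if len(Q): print(lo,len(Q),Q.min(0).round(),Q.max(0).round(),((Q.min(0)+Q.max(0))/2).round(1),v.min(0),v.max(0))
E
```

```text
t 2.73 p [427.7   7.3 199.5] q [ 0.19  0.43 -0.37  2.16  0.27  0.59 -0.36] w 85.6 F [-0.2 -0.7  0.2]
turn [ 0.5 -0.1  0.1] shift [87.5  0.3  2.3] -> (428, 5, 112)
100 2051 [404. -20. 100.] [451.  27. 110.] [427.8   3.6 105.1] [178 229] [234 286]
78 1186 [397. -13.  78.] [458.  34.  92.] [427.7  10.6  85. ] [164 224] [216 291]
-5 1203 [384. -11.  -3.] [473.  49.   5.] [428.1  18.9   1.1] [137 221] [188 295]
```

View pics/w1.png

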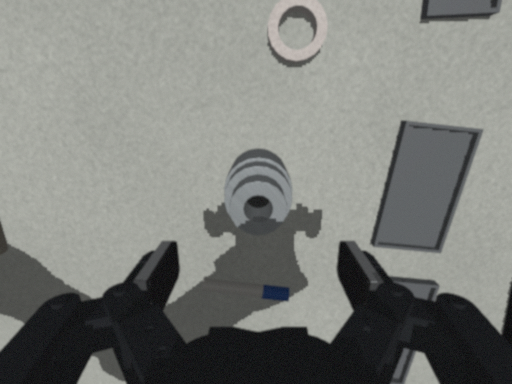

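The wrist view shows the stack at (258,205), midway between the fingers at y≈4.

jog_arm([
  [[0,0,0],[30,0,3],-1],
  [[0,0,0],[30,0,0],-1],
  [[0,0,0],[18,0,0],-1],
  [[0,0,0],[10,0,0],-1],
  [[0,0,0],[0,0,0],-1],
  [[0,0,0],[0,0,0],0],
  [[0,0,0],[0,0,0],0.5],
  [[0,0,0],[0,0,0],1],
])

```text
clock: 3.78
eef_pos: [427.8, 0.4, 113.3]
tool_rot: [1.314, 1.569, -0.257]
force: [-1.2, 1.0, 8.4]
width: 46.2
```

jog_arm([
  [[0,0,0],[0,0,0],1],
  [[0,0,0],[0,0,0],1],
  [[0,0,0],[0,0,0],1],
  [[0,0,0],[0,0,0],1],
])

```text
clock: 4.28
eef_pos: [427.9, 0.4, 113.3]
tool_rot: [1.308, 1.569, -0.262]
force: [-0.6, -0.4, 8.4]
width: 46.0
```

jog_arm([
  [[0,0,0],[-2,0,0],1],
  [[0,0,0],[-2,0,0],1],
  [[0,0,0],[-2,0,0],1],
  [[0,0,0],[-2,0,0],1],
  [[0,0,0],[-2,0,0],1],
  [[0,0,0],[-3,0,0],1],
  [[0,0,0],[-3,0,0],1],
  [[0,0,0],[-3,0,0],1],
])

```text
clock: 5.28
eef_pos: [427.5, 0.5, 131.7]
tool_rot: [1.367, 1.571, -0.203]
force: [-0.2, 0.3, -2.4]
width: 46.1
```

jog_arm([
  [[0,0,0],[-5,0,0],1],
  [[0,0,0],[-8,0,0],1],
  [[0,0,0],[-10,0,0],1],
  [[0,0,0],[-10,0,0],1],
  [[0,0,0],[-10,0,0],1],
])

```text
clock: 5.9
eef_pos: [427.6, 0.4, 175.2]
tool_rot: [1.605, 1.57, 0.035]
force: [-0.1, -0.5, -2.7]
width: 45.7
```

```bash
python3 - <<'E'
from h import *
to((620,228,180))
d=snap('side','s1'); c=cv2.resize(d['img'][60:320,140:360],None,fx=2.3,fy=2.3); cv2.imwrite('pics/s1c.png',c[:,:,::-1])
E
```

```text
t 5.9 p [4.276e+02 4.000e-01 1.752e+02] q [ 0.18  0.47 -0.34  2.19  0.31  0.52 -0.4 ] w 45.7 F [-0.1 -0.5 -2.7]
turn [ 0. -0. -0.] shift [  -4.8  192.4 -227.6] -> (620, 228, 180)
```

View pics/s1c.png

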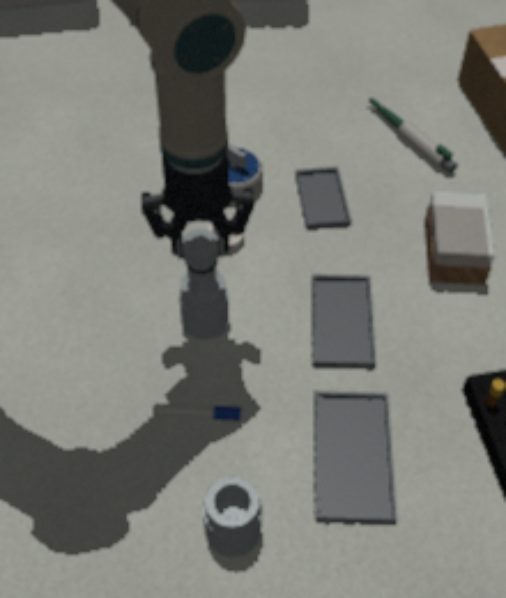

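The small sleeve is held and has come free; at (185,310) the rest of stack A stands below it.

jog_arm([
  [[0,0,0],[0,20,-20],1],
  [[0,0,0],[0,30,-35],1],
  [[0,0,0],[0,35,-43],1],
  [[0,0,0],[0,35,-43],1],
  [[0,0,0],[0,35,-43],1],
  [[0,0,0],[0,22,-27],1],
  [[0,0,0],[0,15,-17],1],
  [[0,0,0],[0,0,0],1],
])

```text
clock: 6.95
eef_pos: [619.5, 230.4, 173.8]
tool_rot: [-2.929, 1.57, 1.785]
force: [-0.5, -0.7, -2.4]
width: 46.0
```

jog_arm([
  [[0,0,0],[25,0,0],1],
  [[0,0,0],[30,0,0],1],
  [[0,0,0],[20,0,0],1],
  [[0,0,0],[0,0,0],1],
])

```text
clock: 7.45
eef_pos: [618.0, 227.3, 97.7]
tool_rot: [-1.078, 1.567, -2.649]
force: [-0.2, -0.4, -2.3]
width: 46.1
```

```bash
python3 - <<'E'
from h import *
to((620,228,75.5))
E
```

```text
t 7.45 p [618.  227.3  97.7] q [-0.23  0.84 -0.29  1.6   0.32  0.74 -0.66] w 46.1 F [-0.2 -0.4 -2.3]
turn [0.  0.1 0.2] shift [22.2  2.  -0.7] -> (620, 228, 75.5)
```

jog_arm([
  [[0,0,0],[6,1,0],1],
  [[0,0,0],[6,1,0],1],
  [[0,0,0],[4,0,0],1],
  [[0,0,0],[3,0,0],1],
  [[0,0,0],[2,0,0],1],
  [[0,0,0],[0,0,0],1],
])

```text
clock: 8.2
eef_pos: [621.3, 228.6, 78.2]
tool_rot: [-1.278, 1.571, -2.848]
force: [1.4, -0.3, -3.2]
width: 46.1
```

jog_arm([
  [[0,0,0],[1.5,0,0],1],
  [[0,0,0],[1,0,0],1],
  [[0,0,0],[0,0,0],1],
])

```text
clock: 8.57
eef_pos: [621.3, 228.5, 75.8]
tool_rot: [-0.828, 1.571, -2.398]
force: [-0.6, 0.1, -1.3]
width: 45.9
```

Contact is starting. I'll open slowly, rise, and move back over stack A.

jog_arm([
  [[0,0,0],[0.5,0,0],1],
  [[0,0,0],[0,0,0],0.2],
  [[0,0,0],[0,0,0],-0.2],
  [[0,0,0],[0,0,0],-1],
  [[0,0,0],[0,0,0],-1],
  [[0,0,0],[-15,0,0],-1],
  [[0,0,0],[-40,0,0],-1],
  [[0,0,0],[-50,0,0],-1],
])

```text
clock: 9.57
eef_pos: [620.9, 228.4, 181.6]
tool_rot: [-1.243, 1.57, -2.813]
force: [1.3, 0.0, -0.5]
width: 85.6
```

```bash
python3 - <<'E'
from h import *
to((428,4,180),(428,4,87.5))
d=snap('top','t2'); P=cloud(d)
def obj(n,x,y,r,lo,hi):
    m=(P[...,2]>lo)&(P[...,2]<hi)&(d['range_z']>0)&(np.hypot(P[...,0]-x,P[...,1]-y)<r); Q=P[m]
    print(n,len(Q),*( (((Q.min(0)+Q.max(0))/2).round(1),(Q.max(0)-Q.min(0)).round()) if len(Q) else ()))
obj('A',428,4,60,76,92); obj('B',451,-308,60,76,92); obj('small',620,228,50,58,80)
cv2.imwrite('pics/t2c.png',cv2.resize(d['img'][110:250,130:390],None,fx=3,fy=3)[:,:,::-1])
E
```

```text
t 9.57 p [620.9 228.4 181.6] q [-0.21  0.74 -0.32  1.55  0.28  0.9  -0.63] w 85.6 F [ 1.3  0.  -0.5]
turn [0.  0.  0.1] shift [   1.6 -192.9  224.4] -> (428, 4, 180)
turn [0. 0. 0.] shift [92.5  0.   0. ] -> (428, 4, 87.5)
A 80 [428.8  -3.6  83.6] [57. 40. 15.]
B 150 [ 450.9 -309.3   84. ] [58. 61. 16.]
small 0
```

View pics/t2c.png

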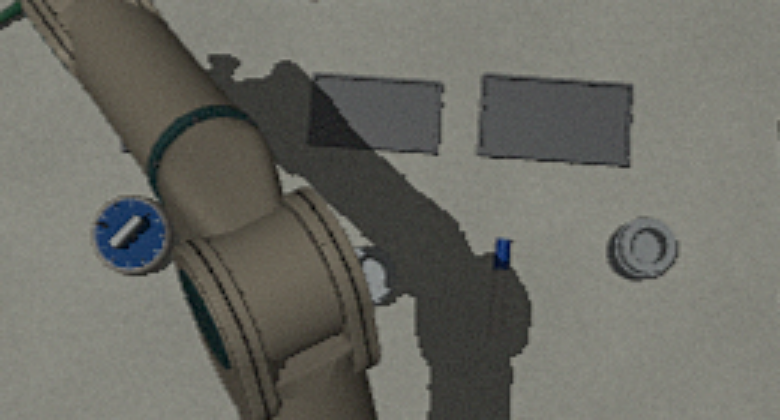

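The timer, marker and stack B are at their places, and stack A is partly hidden by the arm. I'm returning for medium1.

jog_arm([
  [[0,0,0],[0,-25,28],-1],
  [[0,0,0],[0,-43,50],-1],
  [[0,0,0],[0,-43,50],-1],
  [[0,0,0],[0,-42,50],-1],
  [[0,0,0],[0,-25,29],-1],
  [[0,0,0],[0,-15,17],-1],
  [[0,0,0],[0,0,0],-1],
  [[0,0,0],[0,0,0],-1],
])

```text
clock: 10.62
eef_pos: [436.3, 12.8, 181.0]
tool_rot: [1.856, 1.568, 0.287]
force: [0.7, 0.3, -0.4]
width: 85.5
```

jog_arm([
  [[0,0,0],[30,0,0],-1],
  [[0,0,0],[30,0,0],-1],
  [[0,0,0],[20,0,0],-1],
  [[0,0,0],[0,0,0],-1],
  [[0,0,0],[0,0,0],-1],
])

```text
clock: 11.25
eef_pos: [435.7, 12.7, 100.8]
tool_rot: [1.943, 1.569, 0.374]
force: [-0.4, 0.2, -0.3]
width: 85.3
```

```bash
python3 - <<'E'
from h import *
to((428,4,90))
E
```

```text
t 11.25 p [435.7  12.7 100.8] q [ 0.06  0.63 -0.22  2.23  0.41  0.33 -0.51] w 85.3 F [-0.4  0.2 -0.3]
turn [ 0.1 -0.  -0.1] shift [10.8 -7.7  8.7] -> (428, 4, 90)
```

jog_arm([
  [[0,0,0],[0,-7.7,8.7],-1],
  [[0,0,0],[6,0,0],-1],
  [[0,0,0],[5,0,0],-1],
  [[0,0,0],[0,0,0],-0.3],
  [[0,0,0],[0,0,0],0.3],
  [[0,0,0],[0,0,0],1],
  [[0,0,0],[0,0,0],1],
  [[0,0,0],[0,0,0],1],
])

```text
clock: 12.25
eef_pos: [427.6, 3.3, 90.0]
tool_rot: [1.408, 1.57, -0.161]
force: [-1.2, -0.6, 9.3]
width: 60.6
```

jog_arm([
  [[0,0,0],[-2,0,0],1],
  [[0,0,0],[-2,0,0],1],
  [[0,0,0],[-2,0,0],1],
  [[0,0,0],[-2,0,0],1],
  [[0,0,0],[-2,0,0],1],
  [[0,0,0],[-2,0,0],1],
  [[0,0,0],[-3,0,0],1],
  [[0,0,0],[-3,0,0],1],
])

```text
clock: 13.25
eef_pos: [427.0, 3.1, 107.5]
tool_rot: [-0.606, 1.571, -2.176]
force: [0.3, 0.2, -8.5]
width: 60.5
```

jog_arm([
  [[0,0,0],[-3,0,0],1],
  [[0,0,0],[-3,0,0],1],
  [[0,0,0],[-3,0,0],1],
  [[0,0,0],[-3,0,0],1],
  [[0,0,0],[-5,0,0],1],
  [[0,0,0],[-15,0,0],1],
  [[0,0,0],[-20,0,0],1],
  [[0,0,0],[-20,0,0],1],
])

```text
clock: 14.25
eef_pos: [426.7, 3.2, 180.2]
tool_rot: [-1.367, 1.57, -2.937]
force: [-0.7, -0.6, -3.7]
width: 60.5
```

```bash
python3 - <<'E'
from h import *
to((624.5,25,180),(624.5,25,78))
E
```

```text
t 14.25 p [426.7   3.2 180.2] q [ 0.19  0.47 -0.37  2.18  0.32  0.54 -0.41] w 60.5 F [-0.7 -0.6 -3.7]
turn [0.1 0.  0. ] shift [  0.2 197.8 -21.8] -> (624.5, 25, 180)
turn [0. 0. 0.] shift [102.   0.   0.] -> (624.5, 25, 78)
```

jog_arm([
  [[0,0,0],[0,20,-2],1],
  [[0,0,0],[0,40,-5],1],
  [[0,0,0],[0,45,-5],1],
  [[0,0,0],[0,45,-5],1],
  [[0,0,0],[0,30,-3],1],
  [[0,0,0],[0,18,-2],1],
  [[0,0,0],[0,0,0],1],
])

```text
clock: 15.12
eef_pos: [625.5, 25.5, 179.0]
tool_rot: [-2.785, 1.57, 1.928]
force: [-0.5, -0.6, -4.6]
width: 60.2
```

jog_arm([
  [[0,0,0],[25,0,0],1],
  [[0,0,0],[35,0,0],1],
  [[0,0,0],[25,0,0],1],
  [[0,0,0],[9,0,0],1],
  [[0,0,0],[0,0,0],1],
  [[0,0,0],[0,0,0],1],
])

```text
clock: 15.88
eef_pos: [625.8, 25.4, 86.6]
tool_rot: [1.694, 1.569, 0.124]
force: [-0.4, 0.7, -3.6]
width: 60.6
```

```bash
python3 - <<'E'
from h import *
to((624.5,25,76))
E
```

```text
t 15.88 p [625.8  25.4  86.6] q [ 0.1   0.82 -0.31  1.71  0.37  0.66 -0.41] w 60.6 F [-0.4  0.7 -3.6]
turn [ 0.  -0.  -0.1] shift [10.6 -1.3  0.4] -> (624.5, 25, 76)
```

jog_arm([
  [[0,0,0],[4,-1,0],1],
  [[0,0,0],[3,0,0],1],
  [[0,0,0],[2,0,0],1],
  [[0,0,0],[1,0,0],1],
  [[0,0,0],[0.8,0,0],1],
  [[0,0,0],[0,0,0],1],
])

```text
clock: 16.62
eef_pos: [624.1, 25.2, 76.2]
tool_rot: [0.349, 1.57, -1.221]
force: [-3.5, -0.7, 9.3]
width: 60.2
```

jog_arm([
  [[0,0,0],[0,0,0],0.0],
  [[0,0,0],[0,0,0],-0.4],
  [[0,0,0],[0,0,0],-1],
  [[0,0,0],[0,0,0],-1],
  [[0,0,0],[-15,0,0],-1],
  [[0,0,0],[-40,0,0],-1],
  [[0,0,0],[-40,0,0],-1],
])

```text
clock: 17.5
eef_pos: [624.2, 25.4, 171.3]
tool_rot: [2.322, 1.57, 0.752]
force: [1.4, 0.6, -0.4]
width: 85.4
```

jog_arm([
  [[0,0,0],[0,-20,2],-1],
  [[0,0,0],[0,-40,5],-1],
  [[0,0,0],[0,-45,5],-1],
  [[0,0,0],[0,-45,5],-1],
  [[0,0,0],[0,-30,3],-1],
  [[0,0,0],[0,-16,1],-1],
  [[0,0,0],[0,0,0],-1],
])

```text
clock: 18.38
eef_pos: [427.7, 4.0, 170.4]
tool_rot: [0.953, 1.57, -0.617]
force: [0.7, -1.1, 0.3]
width: 85.4
```

```bash
cat > ob.py <<'E'
from h import *
def obj(P,d,n,x,y,r,lo,hi):
    m=(P[...,2]>lo)&(P[...,2]<hi)&(d['range_z']>0)&(np.hypot(P[...,0]-x,P[...,1]-y)<r); Q=P[m]
    print(n,len(Q),*((((Q.min(0)+Q.max(0))/2).round(1),(Q.max(0)-Q.min(0)).round()) if len(Q) else ()))
E
python3 - <<'E'
from ob import *
to((428,4,52))
d=snap('wrist','w3'); P=cloud(d)
obj(P,d,'A',428,4,80,54,66)
d=snap('top','t3'); P=cloud(d)
obj(P,d,'med1',624,25,60,55,80); obj(P,d,'small',620,228,50,55,80); obj(P,d,'B',451,-308,60,76,92)
E
```

```text
t 18.38 p [427.7   4.  170.4] q [ 0.18  0.49 -0.36  2.19  0.34  0.51 -0.43] w 85.4 F [ 0.7 -1.1  0.3]
turn [ 0.1  0.  -0. ] shift [118.4   0.3  -0. ] -> (428, 4, 52)
A 1635 [427.4   3.7  58.1] [67. 68.  8.]
med1 165 [624.5  27.2  67.4] [62. 58. 24.]
small 128 [620.6 232.1  65.9] [46. 45. 21.]
B 154 [ 450.8 -309.7   83.5] [58. 61. 15.]
```

View pics/w3.png

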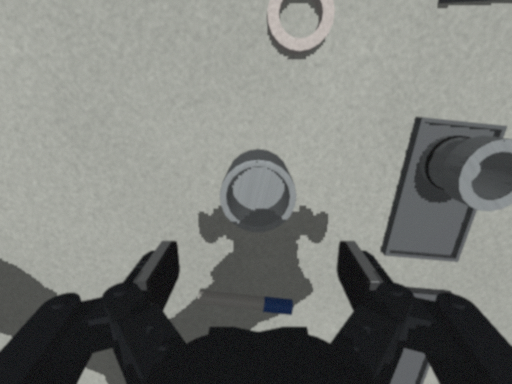

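The empty large1 at (258,192) is centred between the jaws, and medium1 stands in its tray at the right. I'll descend and grip.

jog_arm([
  [[0,0,0],[35,0,0],-1],
  [[0,0,0],[35,0,0],-1],
  [[0,0,0],[28,0,0],-1],
  [[0,0,0],[15,0,0],-1],
  [[0,0,0],[5,0,0],-1],
  [[0,0,0],[0,0,0],-0.6],
  [[0,0,0],[0,0,0],0],
  [[0,0,0],[0,0,0],1],
])

```text
clock: 19.48
eef_pos: [428.2, 4.2, 51.7]
tool_rot: [0.449, 1.571, -1.121]
force: [-2.4, 1.2, 0.6]
width: 68.4
```

jog_arm([
  [[0,0,0],[0,0,0],1],
  [[0,0,0],[0,0,0],1],
  [[0,0,0],[0,0,0],1],
  [[0,0,0],[-5,0,0],1],
  [[0,0,0],[-10,0,0],1],
  [[0,0,0],[-20,0,0],1],
  [[0,0,0],[-25,0,0],1],
  [[0,0,0],[-25,0,0],1],
])

```text
clock: 20.48
eef_pos: [427.9, 3.8, 137.1]
tool_rot: [-1.746, 1.57, 2.967]
force: [1.3, -0.4, -6.4]
width: 68.8
```

```bash
python3 - <<'E'
from h import *
to((428,4,160),(613,-182,160),(613,-182,56))
E
```

```text
t 20.48 p [427.9   3.8 137.1] q [ 0.3   0.58 -0.54  2.22  0.63  0.5  -0.73] w 68.8 F [ 1.3 -0.4 -6.4]
turn [ 0. -0.  0.] shift [-22.9   0.1  -0.2] -> (428, 4, 160)
turn [0. 0. 0.] shift [  0. 185. 186.] -> (613, -182, 160)
turn [0. 0. 0.] shift [104.   0.   0.] -> (613, -182, 56)
```

jog_arm([
  [[0,0,0],[0,15,15],1],
  [[0,0,0],[0,30,30],1],
  [[0,0,0],[0,40,40],1],
  [[0,0,0],[0,40,40],1],
  [[0,0,0],[0,30,30],1],
  [[0,0,0],[0,20,20],1],
  [[0,0,0],[0,10,11],1],
  [[0,0,0],[0,0,0],1],
])

```text
clock: 21.48
eef_pos: [612.7, -183.4, 135.4]
tool_rot: [-1.456, 1.569, -3.029]
force: [-0.9, 1.0, -5.9]
width: 68.7
```

jog_arm([
  [[0,0,0],[20,0,0],1],
  [[0,0,0],[30,0,0],1],
  [[0,0,0],[15,0,0],1],
  [[0,0,0],[5,0,0],1],
  [[0,0,0],[0,0,0],1],
  [[0,0,0],[0,0,0],1],
])

```text
clock: 22.22
eef_pos: [614.0, -181.7, 67.5]
tool_rot: [1.429, 1.569, -0.141]
force: [1.0, -1.1, -6.3]
width: 69.4
```

```bash
python3 - <<'E'
from h import *
to((613,-182,55.7))
E
```

```text
t 22.23 p [ 614.  -181.7   67.5] q [ 0.56  0.91 -0.55  1.67  0.65  0.75 -0.31] w 69.4 F [ 1.  -1.1 -6.3]
turn [ 0.   0.  -0.1] shift [11.8 -1.   0.3] -> (613, -182, 55.7)
```

jog_arm([
  [[0,0,0],[5,-1,0],1],
  [[0,0,0],[3,0,0],1],
  [[0,0,0],[2,0,0],1],
  [[0,0,0],[1,0,0],1],
  [[0,0,0],[1,0,0],1],
  [[0,0,0],[0,0,0],1],
])

```text
clock: 22.98
eef_pos: [612.1, -181.8, 55.8]
tool_rot: [-0.282, 1.57, -1.853]
force: [-3.2, -1.1, 4.4]
width: 68.5
```

jog_arm([
  [[0,0,0],[0,0,0],0],
  [[0,0,0],[0,0,0],-0.5],
  [[0,0,0],[0,0,0],-1],
  [[0,0,0],[0,0,0],-1],
  [[0,0,0],[0,0,0],-1],
  [[0,0,0],[-20,0,0],-1],
  [[0,0,0],[-40,0,0],-1],
  [[0,0,0],[-50,0,0],-1],
])

```text
clock: 23.98
eef_pos: [611.9, -181.6, 166.3]
tool_rot: [-2.305, 1.57, 2.409]
force: [0.6, -0.3, 1.0]
width: 85.1
```

```bash
python3 - <<'E'
from ob import *
to((451,-309.5,160),(451,-309.5,90))
d=snap('top','t4'); P=cloud(d)
obj(P,d,'B',451,-308,80,76,92); obj(P,d,'L1',613,-182,60,50,75)
E
```

```text
t 23.98 p [ 611.9 -181.6  166.3] q [ 0.61  0.79 -0.63  1.62  0.56  0.92 -0.23] w 85.1 F [ 0.6 -0.3  1. ]
turn [ 0.1 -0.   0. ] shift [   6.3 -160.9  127.9] -> (451, -309.5, 160)
turn [0. 0. 0.] shift [70.  0.  0.] -> (451, -309.5, 90)
B 16 [ 446.4 -282.3   81.7] [26.  6. 10.]
L1 54 [ 609.8 -167.2   60.8] [63. 38. 20.]
```

jog_arm([
  [[0,0,0],[0,-25,20],-1],
  [[0,0,0],[0,-35,28],-1],
  [[0,0,0],[0,-40,32],-1],
  [[0,0,0],[0,-30,24],-1],
  [[0,0,0],[0,-20,16],-1],
  [[0,0,0],[0,-10,8],-1],
  [[0,0,0],[0,0,0],-1],
])

```text
clock: 24.9
eef_pos: [452.4, -310.3, 165.2]
tool_rot: [1.032, 1.57, -0.539]
force: [0.8, -0.1, 0.4]
width: 85.8
```

```bash
python3 - <<'E'
from ob import *
d=snap('wrist','w4'); P=cloud(d)
obj(P,d,'B',451,-308,100,79,92); 
to((451,-309.5,90))
E
```

```text
B 2754 [ 451.4 -311.7   82.6] [61. 61.  7.]
t 24.95 p [ 453.3 -309.4  165.1] q [ 0.97  0.69 -0.65  1.88  0.58  0.77 -0.01] w 85.4 F [ 0.7 -0.2  0.9]
turn [ 0.1 -0.  -0.1] shift [75.1 -2.3  0.1] -> (451, -309.5, 90)
```

View pics/w4.png

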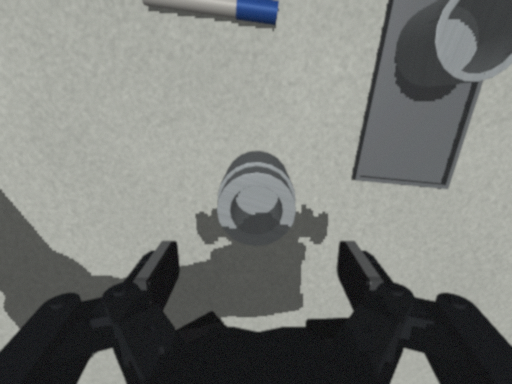

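Stack B at (257,200) is centred and holds no small sleeve; large1 stands in its tray.

jog_arm([
  [[0,0,0],[30,-2,1.5],-1],
  [[0,0,0],[25,0,0],-1],
  [[0,0,0],[14,0,0],-1],
  [[0,0,0],[5.5,0,0],-1],
  [[0,0,0],[0,0,0],-0.3],
  [[0,0,0],[0,0,0],0.3],
  [[0,0,0],[0,0,0],1],
  [[0,0,0],[0,0,0],1],
])

```text
clock: 25.95
eef_pos: [451.1, -311.3, 91.5]
tool_rot: [1.14, 1.569, -0.431]
force: [-0.7, 0.6, 5.1]
width: 60.3
```

jog_arm([
  [[0,0,0],[0,0,0],1],
  [[0,0,0],[0,0,0],1],
  [[0,0,0],[-2,0,0],1],
  [[0,0,0],[-2,0,0],1],
  [[0,0,0],[-2,0,0],1],
  [[0,0,0],[-2,0,0],1],
  [[0,0,0],[-2,0,0],1],
  [[0,0,0],[-2,0,0],1],
])

```text
clock: 26.95
eef_pos: [450.3, -311.2, 102.1]
tool_rot: [2.892, 1.571, 1.322]
force: [1.5, 0.5, -8.4]
width: 60.2
```

jog_arm([
  [[0,0,0],[-3,0,0],1],
  [[0,0,0],[-3,0,0],1],
  [[0,0,0],[-3,0,0],1],
  [[0,0,0],[-3,0,0],1],
  [[0,0,0],[-3,0,0],1],
  [[0,0,0],[-3,0,0],1],
  [[0,0,0],[-3,0,0],1],
  [[0,0,0],[-5,0,0],1],
])

```text
clock: 27.95
eef_pos: [449.8, -311.6, 128.3]
tool_rot: [-1.185, 1.57, -2.756]
force: [-0.0, -0.6, -4.4]
width: 60.3
```

jog_arm([
  [[0,0,0],[-12,0,0],1],
  [[0,0,0],[-25,0,0],1],
  [[0,0,0],[-25,0,0],1],
  [[0,0,0],[-5,0,0],1],
  [[0,0,0],[0,0,0],1],
])

```text
clock: 28.58
eef_pos: [450.0, -311.5, 195.1]
tool_rot: [-0.458, 1.57, -2.028]
force: [0.5, 0.2, -4.2]
width: 59.9
```

```bash
python3 - <<'E'
from h import *
to((525,-47,195),(617.5,-47,195),(617.5,-47,77))
E
```

```text
t 28.57 p [ 450.  -311.5  195.1] q [ 1.    0.65 -0.69  1.86  0.54  0.83  0.03] w 59.9 F [ 0.5  0.2 -4.2]
turn [0. 0. 0.] shift [ 1.000e-01  7.500e+01 -2.645e+02] -> (525, -47, 195)
turn [0. 0. 0.] shift [ 0.  92.5  0. ] -> (617.5, -47, 195)
turn [0. 0. 0.] shift [118.   0.   0.] -> (617.5, -47, 77)
```

jog_arm([
  [[0,0,0],[0,12,-19],1],
  [[0,0,0],[0,24,-37],1],
  [[0,0,0],[0,27,-42],1],
  [[0,0,0],[0,28,-45],1],
  [[0,0,0],[0,28,-45],1],
  [[0,0,0],[0,24,-37],1],
  [[0,0,0],[0,16,-26],1],
  [[0,0,0],[0,8.5,-13.5],1],
])

```text
clock: 29.58
eef_pos: [617.5, -44.6, 193.8]
tool_rot: [-2.015, 1.569, 2.701]
force: [1.4, 0.0, -4.3]
width: 60.1
```

jog_arm([
  [[0,0,0],[0,0,0],1],
  [[0,0,0],[30,0,0],1],
  [[0,0,0],[40,0,0],1],
  [[0,0,0],[25,0,0],1],
  [[0,0,0],[10,0,0],1],
  [[0,0,0],[0,0,0],1],
  [[0,0,0],[0,0,0],1],
])

```text
clock: 30.45
eef_pos: [618.5, -47.1, 91.3]
tool_rot: [1.499, 1.569, -0.072]
force: [-0.2, 0.2, -4.7]
width: 59.9
```

```bash
python3 - <<'E'
from h import *
to((617.5,-47,77.5))
E
```

```text
t 30.45 p [618.5 -47.1  91.3] q [ 0.36  0.86 -0.56  1.72  0.63  0.75 -0.52] w 59.9 F [-0.2  0.2 -4.7]
turn [ 0.   0.  -0.1] shift [13.8 -1.  -0.1] -> (617.5, -47, 77.5)
```

jog_arm([
  [[0,0,0],[5,-1,0],1],
  [[0,0,0],[4,0,0],1],
  [[0,0,0],[2.5,0,0],1],
  [[0,0,0],[1.5,0,0],1],
  [[0,0,0],[1,0,0],1],
  [[0,0,0],[0,0,0],1],
])

```text
clock: 31.2
eef_pos: [616.5, -47.0, 77.6]
tool_rot: [0.028, 1.569, -1.542]
force: [-4.6, -1.8, 8.5]
width: 60.3
```

Contact with the floor. I'll release and return to B.

jog_arm([
  [[0,0,0],[0,0,0],0],
  [[0,0,0],[0,0,0],-0.4],
  [[0,0,0],[0,0,0],-1],
  [[0,0,0],[0,0,0],-1],
  [[0,0,0],[-15,0,0],-1],
  [[0,0,0],[-40,0,0],-1],
  [[0,0,0],[-35,0,0],-1],
])

```text
clock: 32.08
eef_pos: [617.1, -46.4, 168.1]
tool_rot: [1.956, 1.569, 0.386]
force: [1.1, -0.1, -0.4]
width: 85.3
```

jog_arm([
  [[0,0,0],[0,-12,19],-1],
  [[0,0,0],[0,-24,37],-1],
  [[0,0,0],[0,-27,42],-1],
  [[0,0,0],[0,-28,45],-1],
  [[0,0,0],[0,-28,45],-1],
  [[0,0,0],[0,-24,37],-1],
  [[0,0,0],[0,-16,26],-1],
  [[0,0,0],[0,-7,13.5],-1],
])

```text
clock: 33.08
eef_pos: [450.0, -313.2, 166.7]
tool_rot: [0.36, 1.57, -1.213]
force: [-0.0, 0.4, 0.7]
width: 85.5
```

jog_arm([
  [[0,0,0],[0,0,0],-1],
  [[0,0,0],[0,0,0],-1],
])

```text
clock: 33.33
eef_pos: [452.1, -309.8, 166.4]
tool_rot: [2.06, 1.569, 0.492]
force: [0.3, 0.7, 0.4]
width: 85.5
```

```bash
python3 - <<'E'
from ob import *
d=snap('wrist','w5'); P=cloud(d)
obj(P,d,'B',451,-311,100,54,66); 
to((451,-311,52))
d=snap('top','t5'); P=cloud(d)
obj(P,d,'M1',624,25,34,55,80); obj(P,d,'M2',617,-47,34,55,80);obj(P,d,'small',620,228,50,55,80);obj(P,d,'L1',613,-182,50,50,75)
E
```

```text
B 1681 [ 407.  -324.2   58. ] [67. 67.  8.]
t 33.38 p [ 452.1 -309.7  166.4] q [ 0.98  0.69 -0.67  1.88  0.59  0.78 -0.01] w 85.3 F [-0.6 -0.4  0.3]
turn [ 0.2 -0.  -0.1] shift [114.4  -1.1   1.3] -> (451, -311, 52)
M1 165 [624.4  27.2  66.9] [62. 58. 24.]
M2 162 [616.9 -47.3  66.3] [60. 58. 21.]
small 127 [620.8 231.7  67.5] [47. 46. 24.]
L1 125 [ 611.3 -180.7   61.1] [67. 65. 22.]
```

View pics/w5.png

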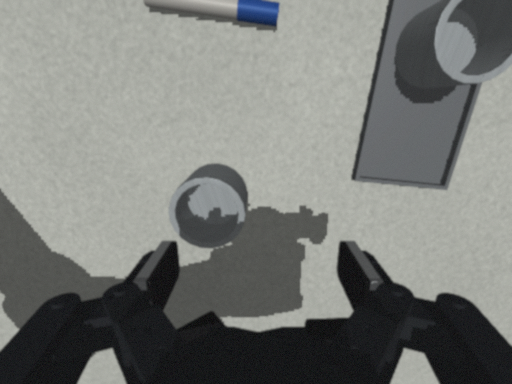

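Large2 was knocked aside to about (407,-324) (picture at (208,205)) but still stands. I'll adjust to it.

jog_arm([
  [[0,0,0],[0,-25,8],-1],
  [[0,0,0],[0,-20,6.5],-1],
  [[0,0,0],[0,0,0],-1],
  [[0,0,0],[40,0,0],-1],
  [[0,0,0],[20,0,0],-1],
  [[0,0,0],[0,0,0],-1],
  [[0,0,0],[0,0,0],-1],
])

```text
clock: 34.3
eef_pos: [407.4, -325.4, 106.8]
tool_rot: [1.443, 1.569, -0.126]
force: [0.3, 0.2, 0.6]
width: 85.5
```

```bash
python3 - <<'E'
from ob import *
to((407,-324.2,52))
d=snap('wrist','w6'); P=cloud(d)
obj(P,d,'B',407,-324,60,54,66)
E
```

```text
t 34.3 p [ 407.4 -325.4  106.8] q [ 1.    0.74 -0.58  1.99  0.7   0.62 -0.05] w 85.5 F [0.3 0.2 0.6]
turn [ 0.1  0.  -0.1] shift [54.8 -0.4 -1.2] -> (407, -324.2, 52)
B 2992 [ 407.  -324.6   58.1] [67. 68.  8.]
```

jog_arm([
  [[0,0,0],[25,0,-1],-1],
  [[0,0,0],[18,0,0],-1],
  [[0,0,0],[12,0,0],-1],
  [[0,0,0],[0,0,0],-1],
  [[0,0,0],[0,0,0],-0.6],
  [[0,0,0],[0,0,0],0],
  [[0,0,0],[0,0,0],1],
  [[0,0,0],[0,0,0],1],
])

```text
clock: 35.35
eef_pos: [406.9, -325.1, 52.6]
tool_rot: [1.069, 1.568, -0.501]
force: [0.1, 0.9, 6.1]
width: 68.8
```

jog_arm([
  [[0,0,0],[0,0,0],1],
  [[0,0,0],[0,0,0],1],
  [[0,0,0],[-5,0,0],1],
  [[0,0,0],[-15,0,0],1],
  [[0,0,0],[-25,0,0],1],
  [[0,0,0],[-30,0,0],1],
  [[0,0,0],[-15,0,0],1],
  [[0,0,0],[0,0,0],1],
])

```text
clock: 36.35
eef_pos: [406.1, -325.4, 142.0]
tool_rot: [0.869, 1.569, -0.701]
force: [0.2, 0.2, -6.7]
width: 68.9
```

```bash
python3 - <<'E'
from ob import *
to((604,-265,142),(604,-265,56))
E
```

```text
t 36.35 p [ 406.1 -325.4  142. ] q [ 1.04  0.69 -0.64  1.97  0.64  0.69 -0.  ] w 68.9 F [ 0.2  0.2 -6.7]
turn [ 0.   0.1 -0.1] shift [ -0.  197.9 -60.4] -> (604, -265, 142)
turn [0. 0. 0.] shift [86.  0.  0.] -> (604, -265, 56)
```

jog_arm([
  [[0,0,0],[0,18,-5],1],
  [[0,0,0],[0,35,-11],1],
  [[0,0,0],[0,40,-12],1],
  [[0,0,0],[0,40,-12],1],
  [[0,0,0],[0,32,-10],1],
  [[0,0,0],[0,21,-7],1],
  [[0,0,0],[0,12,-3.5],1],
  [[0,0,0],[0,0,0],1],
])

```text
clock: 37.35
eef_pos: [604.3, -263.0, 139.9]
tool_rot: [-2.496, 1.569, 2.218]
force: [-0.0, -0.8, -6.3]
width: 69.1
```

jog_arm([
  [[0,0,0],[0,0,0],1],
  [[0,0,0],[25,0,0],1],
  [[0,0,0],[30,0,0],1],
  [[0,0,0],[14,0,0],1],
  [[0,0,0],[5,0,0],1],
  [[0,0,0],[0,0,0],1],
  [[0,0,0],[0,0,0],1],
])

```text
clock: 38.22
eef_pos: [604.6, -264.4, 68.2]
tool_rot: [1.283, 1.569, -0.288]
force: [0.1, -0.1, -7.3]
width: 69.0
```

```bash
python3 - <<'E'
from ob import *
to((604,-265,56.5))
E
```

```text
t 38.23 p [ 604.6 -264.4   68.2] q [ 0.69  0.94 -0.57  1.61  0.66  0.79 -0.17] w 69.0 F [ 0.1 -0.1 -7.3]
turn [ 0.   0.  -0.1] shift [11.7 -0.6  0.6] -> (604, -265, 56.5)
```

jog_arm([
  [[0,0,0],[5,-0.6,0.6],1],
  [[0,0,0],[3,0,0],1],
  [[0,0,0],[2,0,0],1],
  [[0,0,0],[1,0,0],1],
  [[0,0,0],[1,0,0],1],
  [[0,0,0],[0,0,0],1],
])

```text
clock: 38.98
eef_pos: [603.0, -264.8, 56.7]
tool_rot: [-0.423, 1.57, -1.993]
force: [-5.4, 1.3, 6.9]
width: 69.2
```

jog_arm([
  [[0,0,0],[0,0,0],0],
  [[0,0,0],[0,0,0],-0.5],
  [[0,0,0],[0,0,0],-1],
  [[0,0,0],[0,0,0],-1],
  [[0,0,0],[0,0,0],-1],
  [[0,0,0],[-20,0,0],-1],
  [[0,0,0],[-45,0,0],-1],
  [[0,0,0],[-60,0,0],-1],
])

```text
clock: 39.98
eef_pos: [602.6, -264.6, 181.4]
tool_rot: [-2.191, 1.569, 2.522]
force: [1.0, -0.1, 0.6]
width: 85.7
```

```bash
python3 - <<'E'
from ob import *
to((483,200,185),(483,275,185))
E
```

```text
t 39.98 p [ 602.6 -264.6  181.4] q [ 0.74  0.8  -0.66  1.55  0.55  0.98 -0.09] w 85.7 F [ 1.  -0.1  0.6]
turn [ 0.1 -0.1  0.1] shift [  -3.6 -119.6 -464.6] -> (483, 200, 185)
turn [0. 0. 0.] shift [  0.   0. -75.] -> (483, 275, 185)
```

jog_arm([
  [[0,0,0],[0,-7,-30],-1],
  [[0,0,0],[0,-11,-50],-1],
  [[0,0,0],[0,-11,-50],-1],
  [[0,0,0],[0,-11,-50],-1],
  [[0,0,0],[0,-11,-50],-1],
  [[0,0,0],[0,-11,-50],-1],
  [[0,0,0],[0,-11,-50],-1],
  [[0,0,0],[0,-11,-50],-1],
])

```text
clock: 40.98
eef_pos: [519.0, 117.0, 181.5]
tool_rot: [1.77, 1.568, 0.2]
force: [-0.3, -0.4, -0.1]
width: 85.3
```

jog_arm([
  [[0,0,0],[0,-11,-50],-1],
  [[0,0,0],[0,-11,-50],-1],
  [[0,0,0],[0,-9,-40],-1],
  [[0,0,0],[0,-5,-20],-1],
  [[0,0,0],[0,0,0],-1],
  [[0,0,0],[0,0,0],-1],
])

```text
clock: 41.72
eef_pos: [483.4, 273.7, 180.5]
tool_rot: [0.585, 1.569, -0.987]
force: [-0.4, -0.1, -0.7]
width: 84.9
```

```bash
python3 - <<'E'
from ob import *
to((483,275,185))
d=snap('wrist','w7'); P=cloud(d)
m=(P[...,2]>66)&(P[...,2]<82)&(np.hypot(P[...,0]-483,P[...,1]-275)<32); Q=P[m]; r=cv2.minAreaRect(Q[:,:2].astype(np.float32)); print(len(Q),r,np.argwhere(m).min(0),np.argwhere(m).max(0))
m=(P[...,2]>37)&(P[...,2]<47)&(np.hypot(P[...,0]-483,P[...,1]-275)<65); Q=P[m]; print('dial',((Q.min(0)+Q.max(0))/2).round(1),(Q.max(0)-Q.min(0)).round())
d=snap('top','t7'); P=cloud(d)
obj(P,d,'M1',624,25,34,55,80); obj(P,d,'M2',617,-47,34,55,80);obj(P,d,'small',620,228,50,55,80);obj(P,d,'L1',613,-182,40,50,75);obj(P,d,'L2',604,-265,40,50,75)
E
```

```text
t 41.73 p [483.4 273.7 180.5] q [-0.17  0.66 -0.62  1.85  0.52  0.8  -1.06] w 84.9 F [-0.4 -0.1 -0.7]
turn [-0.   0.1 -0. ] shift [-4.5 -0.4 -1.3] -> (483, 275, 185)
669 ((483.8569641113281, 274.0398254394531), (10.585943222045898, 44.167449951171875), 45.38137435913086) [175 237] [217 278]
dial [483.8 274.9  41.6] [88. 87.  9.]
M1 163 [624.1  27.2  66.4] [62. 59. 22.]
M2 162 [616.  -47.5  68. ] [62. 59. 22.]
small 130 [620.7 232.5  66.2] [46. 46. 20.]
L1 125 [ 611.  -181.1   60.7] [67. 67. 21.]
L2 127 [ 603.2 -263.3   60.5] [66. 67. 20.]
```

View pics/w7.png

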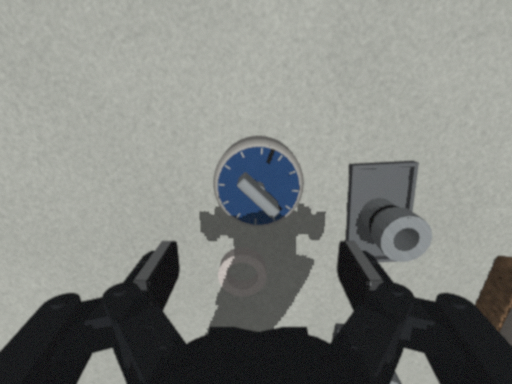

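View pics/t7.png

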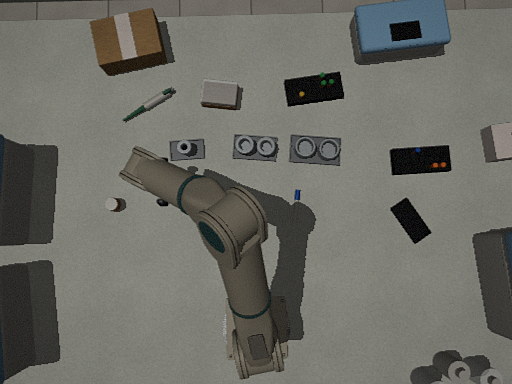

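All five sleeves stand in their trays. I'll enlarge the dial.

```bash
python3 - <<'E'
from h import *
d=load('w7'); cv2.imwrite('pics/w7c.png',cv2.resize(d['img'][130:230,208:310],None,fx=6,fy=6,interpolation=cv2.INTER_CUBIC)[:,:,::-1])
E
```

```text
(no output)
```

View pics/w7c.png

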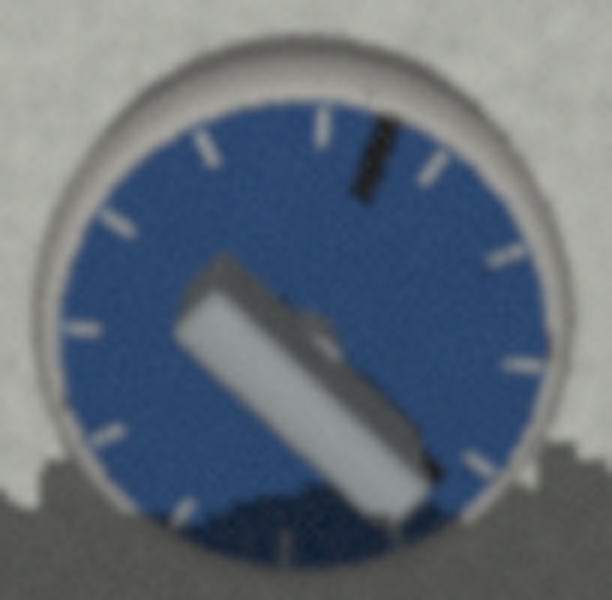

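The pointer's black end is at (430,465) in the crop, so it heads about -45°. The thick mark at (375,160) heads about 68°, which leaves roughly 247° clockwise to go. First I'll line the jaws up across the wing at heading +45° and lower.

jog_arm([
  [[-9,0,0],[0,0,0],-1],
  [[-9,0,0],[0,0,0],-1],
  [[-9,0,0],[0,0,0],-1],
  [[-9,0,0],[0,0,0],-1],
  [[-9,0,0],[0,0,0],-1],
  [[0,0,0],[40,0,0],-1],
  [[0,0,0],[30,0,0],-1],
  [[0,0,0],[0,0,0],-1],
])

```text
clock: 42.82
eef_pos: [482.2, 272.8, 108.3]
tool_rot: [-1.613, 1.566, -2.399]
force: [0.3, -0.1, 0.8]
width: 85.2
```

```bash
python3 - <<'E'
from ob import *
to((483.9,274.3,79),jaw=45)
E
```

```text
t 42.83 p [482.2 272.8 108.3] q [-0.11  0.82 -0.74  1.89  0.79  0.76 -0.52] w 85.2 F [ 0.3 -0.1  0.8]
turn [-0.  -0.   0.3] shift [29.3  2.3  0.1] -> (483.9, 274.3, 79)
```

jog_arm([
  [[0,0,0],[15,1.5,0],-1],
  [[0,0,0],[10,0.5,0],-1],
  [[0,0,0],[4,0,0],-1],
  [[0,0,0],[0,0,0],0],
  [[0,0,0],[0,0,0],0.5],
  [[0,0,0],[0,0,0],1],
  [[0,0,0],[0,0,0],1],
  [[0,0,0],[0,0,0],1],
])

```text
clock: 43.82
eef_pos: [482.9, 275.0, 81.3]
tool_rot: [-1.288, 1.567, -2.073]
force: [-3.9, -3.6, 6.9]
width: 9.0
```

```bash
python3 - <<'E'
from ob import *
to((483.9,274.3,79),jaw=45); print(read_state()['torque'].round(2))
E
```

```text
t 43.83 p [482.9 275.   81.3] q [-0.13  0.85 -0.7   1.9   0.84  0.71 -0.56] w 9.0 F [-3.9 -3.6  6.9]
turn [0.  0.1 0.2] shift [2.3 0.2 1.2] -> (483.9, 274.3, 79)
[-0.77  0.88 -0.01]
```

jog_arm([
  [[0,0,0],[-3,0,0],1],
  [[6,0,0],[0,0,0],1],
  [[10,0,0],[0,0,0],1],
  [[10,0,0],[0,0,0],1],
  [[10,0,0],[0,0,0],1],
  [[10,0,0],[0,0,0],1],
  [[10,0,0],[0,0,0],1],
  [[10,0,0],[0,0,0],1],
])

```text
clock: 44.82
eef_pos: [484.4, 275.3, 81.6]
tool_rot: [-0.549, 1.569, -2.491]
force: [3.8, 0.1, -24.1]
width: 8.3
```

```bash
python3 - <<'E'
from ob import *
to((483.9,274.3,81),jaw=-21); print(read_state()['torque'].round(2))
E
```

```text
t 44.83 p [484.4 275.3  81.6] q [-0.3   0.78 -0.41  1.91  0.55  0.57 -1.45] w 8.3 F [  3.8   0.1 -24.1]
turn [-0.3  0.1  0.1] shift [ 0.6 -0.1  1.1] -> (483.9, 274.3, 81)
[ 0.2  -1.01  0.14]
```

jog_arm([
  [[10,0,0],[1,0,0],1],
  [[10,0,0],[1,0,0],1],
  [[10,0,0],[0,0,0],1],
  [[10,0,0],[0,0,0],1],
  [[10,0,0],[0,0,0],1],
  [[10,0,0],[0,0,0],1],
  [[10,0,0],[0,0,0],1],
  [[0,0,0],[0,0,0],1],
])

```text
clock: 45.82
eef_pos: [485.3, 273.9, 81.4]
tool_rot: [1.786, 1.567, -1.375]
force: [2.2, -5.8, -4.8]
width: 8.5
```

```bash
python3 - <<'E'
from ob import *
to((483.9,274.3,81),jaw=-91); print(read_state()['torque'].round(2))
E
```

```text
t 45.83 p [485.3 273.9  81.4] q [-0.51  0.75 -0.09  1.91  0.14  0.49 -2.29] w 8.5 F [ 2.2 -5.8 -4.8]
turn [-0.1 -0.  -0.2] shift [ 0.4 -0.3  1.4] -> (483.9, 274.3, 81)
[-1.1  -0.68 -0.  ]
```

jog_arm([
  [[10,0,0],[0,0,0],1],
  [[10,0,0],[0,0,0],1],
  [[0,0,0],[0,0,0],1],
  [[0,0,0],[0,0,0],0.3],
  [[0,0,0],[0,0,0],-1],
  [[0,0,0],[0,0,0],-1],
  [[0,0,0],[-15,0,0],-1],
  [[0,0,0],[-20,0,0],-1],
])

```text
clock: 46.82
eef_pos: [484.1, 276.6, 118.0]
tool_rot: [0.219, 1.571, 2.995]
force: [0.5, -0.1, 0.1]
width: 85.6
```

```bash
python3 - <<'E'
from ob import *
to((483.9,274.3,110),jaw=-111)
E
```

```text
t 46.83 p [484.1 276.6 118. ] q [-0.56  0.69 -0.01  1.9   0.01  0.56 -2.52] w 85.6 F [ 0.5 -0.1  0.1]
turn [ 0.1  0.  -0. ] shift [ 8.   2.2 -0.6] -> (483.9, 274.3, 110)
```

jog_arm([
  [[-10,0,0],[0,0,0],-1],
  [[-10,0,0],[0,0,0],-1],
  [[-10,0,0],[0,0,0],-1],
  [[-10,0,0],[0,0,0],-1],
  [[-10,0,0],[0,0,0],-1],
  [[-10,0,0],[0,0,0],-1],
  [[-10,0,0],[0,0,0],-1],
  [[-10,0,0],[0,0,0],-1],
])

```text
clock: 47.82
eef_pos: [484.8, 276.5, 118.2]
tool_rot: [2.108, 1.569, 0.002]
force: [-0.2, -0.3, -0.1]
width: 85.4
```

jog_arm([
  [[-10,0,0],[0,0,0],-1],
  [[-10,0,0],[0,0,0],-1],
  [[-10,0,0],[0,0,0],-1],
  [[-10,0,0],[0,0,0],-1],
  [[-10,0,0],[0,0,0],-1],
  [[-10,0,0],[0,0,0],-1],
  [[-10,0,0],[0,0,0],-1],
  [[-10,0,0],[0,0,0],-1],
])

```text
clock: 48.82
eef_pos: [485.0, 276.2, 118.1]
tool_rot: [0.379, 1.569, -0.33]
force: [-0.6, -1.4, 0.6]
width: 85.3
```

jog_arm([
  [[-10,0,0],[0,0,0],-1],
  [[-10,0,0],[0,0,0],-1],
  [[0,0,0],[0,0,0],-1],
  [[0,0,0],[0,0,0],-1],
])

```text
clock: 49.32
eef_pos: [484.6, 276.3, 117.5]
tool_rot: [0.021, 1.57, -0.348]
force: [0.1, -0.4, -0.1]
width: 85.3
```

```bash
python3 - <<'E'
from ob import *
to((483.9,274.3,82),jaw=69)
d=snap('wrist','w8'); P=cloud(d)
m=(P[...,2]>66)&(P[...,2]<82)&(np.hypot(P[...,0]-483,P[...,1]-275)<32); Q=P[m]; r=cv2.minAreaRect(Q[:,:2].astype(np.float32)); print(len(Q),r)
E
```

```text
t 49.33 p [484.6 276.3 117.5] q [-0.05  0.84 -0.85  1.88  0.86  0.83 -0.16] w 85.3 F [ 0.1 -0.4 -0.1]
turn [-0.1  0.1 -0. ] shift [35.5 -2.1  0.1] -> (483.9, 274.3, 82)
1030 ((483.6783142089844, 273.77838134765625), (9.81683349609375, 44.2214241027832), 68.46505737304688)
```

jog_arm([
  [[0,0,0],[20,-2,0],-1],
  [[0,0,0],[11,0,0],-1],
  [[0,0,0],[4,0,0],-1],
  [[0,0,0],[0,0,0],0],
  [[0,0,0],[0,0,0],0.5],
  [[0,0,0],[0,0,0],1],
  [[0,0,0],[0,0,0],1],
  [[0,0,0],[0,0,0],1],
])

```text
clock: 50.38
eef_pos: [483.5, 274.1, 82.5]
tool_rot: [-1.081, 1.57, -1.447]
force: [-2.2, -2.9, 4.6]
width: 8.7
```

jog_arm([
  [[6,0,0],[0,0,0],1],
  [[10,0,0],[0,0,0],1],
  [[10,0,0],[0,0,0],1],
  [[10,0,0],[0,0,0],1],
  [[10,0,0],[0,0,0],1],
  [[10,0,0],[0,0,0],1],
  [[10,0,0],[0,0,0],1],
  [[8,0,0],[0,0,0],1],
])

```text
clock: 51.38
eef_pos: [483.9, 274.3, 82.5]
tool_rot: [1.091, 1.57, -0.571]
force: [-0.8, -1.9, 3.3]
width: 8.7
```

```bash
python3 - <<'E'
from ob import *
to((483.9,274.3,82),jaw=-5); print(read_state()['torque'].round(2))
E
```

```text
t 51.38 p [483.9 274.3  82.5] q [-0.26  0.79 -0.49  1.91  0.64  0.6  -1.25] w 8.7 F [-0.8 -1.9  3.3]
turn [-0.2  0.  -0.1] shift [ 0.5  0.  -0. ] -> (483.9, 274.3, 82)
[-0.37  0.01  0.12]
```

jog_arm([
  [[6,0,0],[0,0,0],1],
  [[5,0,0],[0,0,0],1],
  [[3,0,0],[0,0,0],1],
  [[2,0,0],[0,0,0],1],
  [[2,0,0],[0,0,0],1],
  [[0,0,0],[0,0,0],1],
  [[0,0,0],[0,0,0],1],
])

```text
clock: 52.25
eef_pos: [483.9, 274.2, 82.5]
tool_rot: [1.327, 1.569, -0.642]
force: [-0.1, -2.3, 5.6]
width: 8.7
```

```bash
python3 - <<'E'
from ob import *
to((483.9,274.3,82),jaw=-22); print(read_state()['torque'].round(2))
E
```

```text
t 52.25 p [483.9 274.2  82.5] q [-0.31  0.78 -0.41  1.91  0.55  0.57 -1.48] w 8.7 F [-0.1 -2.3  5.6]
turn [-0.8  0.  -0.1] shift [ 0.5 -0.1 -0. ] -> (483.9, 274.3, 82)
[-0.67 -0.15  0.96]
```

The turning moment jumped from 0.12 to 0.96 N m, so the key is at its stop. I'll release, rise and check.

jog_arm([
  [[0,0,0],[0,0,0],0.3],
  [[0,0,0],[0,0,0],-1],
  [[0,0,0],[0,0,0],-1],
  [[0,0,0],[-15,0,0],-1],
  [[0,0,0],[-40,0,0],-1],
  [[0,0,0],[-45,0,0],-1],
  [[0,0,0],[0,0,0],-1],
  [[0,0,0],[0,0,0],-1],
])

```text
clock: 53.25
eef_pos: [483.5, 274.2, 182.4]
tool_rot: [1.589, 1.57, -0.383]
force: [-0.3, -0.2, -0.4]
width: 85.3
```

```bash
python3 - <<'E'
from ob import *
to((483.9,274.3,82),jaw=-22)
d=snap('wrist','w9'); P=cloud(d)
m=(P[...,2]>66)&(P[...,2]<82)&(np.hypot(P[...,0]-483,P[...,1]-275)<32); print(cv2.minAreaRect(P[m][:,:2].astype(np.float32)))
c=cv2.resize(d['img'][120:250,190:320],None,fx=4,fy=4,interpolation=cv2.INTER_CUBIC)
d=snap('top','t9'); P=cloud(d)
obj(P,d,'M1',624,25,34,55,80); obj(P,d,'M2',617,-47,34,55,80);obj(P,d,'small',620,228,50,55,80);obj(P,d,'L1',613,-182,40,50,75);obj(P,d,'L2',604,-265,40,50,75)
cv2.imwrite('pics/w9c.png',c[:,:,::-1])
E
```

```text
t 53.25 p [483.5 274.2 182.4] q [-0.23  0.64 -0.52  1.85  0.44  0.77 -1.39] w 85.3 F [-0.3 -0.2 -0.4]
turn [-1. -0. -0.] shift [100.4   0.4  -0.2] -> (483.9, 274.3, 82)
((484.1897888183594, 274.5601806640625), (43.434661865234375, 9.979040145874023), 69.86251831054688)
M1 162 [623.9  27.3  66.9] [62. 59. 24.]
M2 161 [615.9 -47.4  66.6] [60. 58. 23.]
small 130 [621.2 232.1  67.2] [47. 46. 22.]
L1 128 [ 611.4 -180.9   60.2] [66. 65. 20.]
L2 130 [ 602.5 -262.9   61.3] [66. 66. 21.]
```

View pics/w9c.png

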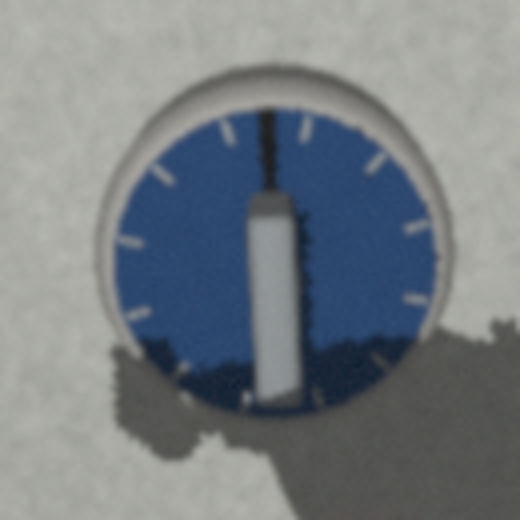

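The wing, from (270,205) to (278,395), lines up with the thick black mark at (268,145). The key is fully wound, so I'm handing in.

```bash
python3 -c "
from cell import *
print(finish_job())"
```

```text
the job is handed in; nothing more can be done
None
```

I pulled both stacks apart, set all five sleeves out in their trays, and then wound the timer to its stop. The job was handed in at about 53 s and no verdict was reported.

- **Sleeves:** there were two large, two medium and one small. Stack B held no small sleeve. In the last top view, all five stood upright and apart in the tray for their size. Positions from the camera and the arm agreed to about 2–5 mm.
- **Disturbance:** large2 was knocked about 45 mm aside during the run, but stayed upright. I found it again with the wrist camera before gripping it.
- **Timer:** I wound it in two strokes, about 248° in all. At the end the turning moment rose from 0.12 to 0.96 N m, so it was at the stop. The wing then stood at 69.9°, in line with the thick black mark.
- **Bystanders:** nothing touched them as far as I saw, but I did not measure their positions again at the end.

No check failed. The gripper ended open, about 100 mm above the key and touching nothing.

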